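Load a hardwood block into the angle jig and lock it with the keeper

TASK

Load the small hardwood block into the angle jig: swing the steel keeper clear of the channel, push the block up the ramp, without lifting it off the jig, until it rests against the stop at the top, then swing the keeper fully back across the ramp behind the block so that it cannot slide down.

Things in the scene. Friction and masses are not known exactly. Their poses are not given: they have to be found in the camera images.
- ramp: sloping part of the fixed plywood jig, rising 9 deg (0.157 rad), 150 mm long up to its stop. Origin: on its running surface, mid-channel, at the slope's foot, 8 mm over the table, where the level foot board meets it. x points up the slope, y across it (left, looking up), z square off it. Rails 12 mm high, 14 mm wide leave a channel 60 mm wide (y -30 to 30).
- foot_end (a point): middle of the near, open edge of the jig's level foot board, on its top (8 mm over the table). The board runs level from here 150 mm to the ramp's origin, in line with the ramp. Its rails, 14 mm high and 10 mm wide, narrow from 81 mm apart near here to 54 mm apart at the ramp. The block starts on this board.
- stop_face (a point): middle of the near face of the wooden stop that ends the slope: at 150, 0, 15 mm in the ramp's axes. The stop is 30 mm high.
- block_centre (a point): centre of the loose hardwood block, 42 x 84 x 30 mm (its x, y, z), about 70 g. It starts flat on the foot board, long side (y) along the channel within about 0.1 rad. Seated, its centre is 42 mm before the stop face. Friction holds it on the slope when let go. The longer, flatter pine block on the table is another thing.
- block: the same hardwood block; origin at the centre of its underside, axes as above.
- keeper_pivot (a point): hinge axis of the keeper, on the left rail, half-way up the bar's thickness: at 56, 35, 18 mm in the ramp's axes; the hinge axis is the ramp's z.
- post_centre (a point): point on the keeper's upright black post (12 mm thick, square to the ramp): the post's top is 14 mm above it, the bar's top 30 mm below it. The post stands on the bar's end, 50 mm from the hinge axis; this point is 52 mm off the slope's surface, so the post can be gripped or pushed above the block's 30 mm.
- keeper (a joint): angle (rad) of the keeper, a steel bar 12 mm wide, 14 to 22 mm above the slope. 0: across the channel (points to ramp -y), closed at its limit, 4 mm behind a seated block. It grows as the bar swings down the slope; 1.57: points down the slope along the left rail; 2.4: limit, out to the left. Block passes from about 1.7. Slight friction holds it (under 1 N at the post). Starts at 0 to 0.5.

How it is judged (in metres and radians):
On the way, in this order (a step that is already met when the one before it is completed fails the run):
1. the keeper is swung clear while the block is still low on the jig (value of joint keeper above 1.3 rad and x of block_centre in the frame of ramp below 0.02 m), for 0.1 s.
2. the block rests against the top stop, keeper still open (x of block_centre in the frame of ramp above 0.103 m and z of block_centre in the frame of ramp below 0.021 m and value of joint keeper above 0.8 rad), for 0.2 s.
At the end, for the whole second after the job is handed in: The block lies flat on the slope between the rails, within 4 mm of the top stop, at rest, and the keeper is across the channel behind it, within 0.15 rad of fully closed (x of block_centre in the frame of ramp between 0.104 and 0.112 m and y of block_centre in the frame of ramp between -0.012 and 0.012 m and z of block_centre in the frame of ramp below 0.019 m and angle between the z axis of block_centre and the z axis of ramp, either way round below 0.08 rad and value of joint keeper below 0.15 rad and linear speed of block below 0.01 m/s); the robot touches nothing.
It fails at once if the block is lifted off the jig (more than about 10 mm) ((x of block_centre in the frame of ramp above -0.01 m and z of block_centre in the frame of ramp above 0.026 m) or (x of block_centre in the frame of ramp below 0 m and height (world z) of block_centre above 0.036 m)).
It also fails if it takes over 62 s, if anything falls off the work surface, if the arm or the gripper's body presses on something with over 40 N, if the wrist force passes 120 N, or if a joint passes its speed limit or range.

ROBOT

A 6-joint arm with a two-finger parallel gripper is mounted at the origin on a cart in front of the work surface, level with it; the furniture and walls round the work are solid. World frame = base frame: x ahead of the robot, y to its left, z up, the work surface at z = 0. Lengths are in mm, angles in degrees, forces in N, time in s.
With the tool pointing down it reaches from about 350 to 850 mm from the base axis. Payload 8.1 kg.
Tool frame: the origin (TCP) lies midway between the tips of the shut fingers; the grasp point (between the pads) lies 19 mm behind it; z points along the fingers, y is the line along which they close (so a half turn about z gives the same grasp; the last joint's range is limited). The gripper opens to 85 mm and grips with 20 to 120 N. Pads are 22 mm wide; open, the fingers measure 114 mm over their backs; the gripper's body (76 mm by 85 mm) begins 54 mm behind the grasp point. The pads swing forward as they close: fully open they stand 13 mm farther back than shut.
Start: joints at [60.94, 7.471, 85.268, -0, 87.261, -4.893], TCP at [245.622, 547.426, 231.292] pointing down, gripper open.
Joint ranges: [-169.43, 169.43], [-51.17, 129.36], [1.28, 143.12], [-76.62, 256.62], [0, 156.53], [-152.29, 152.29]. Speed limits (degrees/s): [136.94, 136.94, 159.86, 180, 180, 180].

INTERFACE

Orientations are given as [roll, pitch, yaw] about the fixed x, y, z axes, in that order (R = Rz(yaw) Ry(pitch) Rx(roll)).
In Python, from bench import sense, snapshot, camera_params, hand_in, masks_of, pinpoint gives the robot as it stands.
- The arm moves only by the tool step_arm, never from a script. Its argument "targets" is a list of rows, each an object with "angular": the turn, a rotation vector about the tool's x, y, z scaled (see below), a list of three; "dp": the shift along the tool's x, y, z scaled (see below), a list of three; "fingers": the closure, from 0 (fully open) to 1 (shut). A call has exactly 8 rows; each row is the pose to reach, as a shift and turn from the pose commanded when the call began, along the tool's axes at that moment, turning the shorter way round; what a row does not reach only later rows make up. The controller multiplies each number of a shift by 0.2 m and each number of a turn by 180 degrees. A row lasts 1/8 s, in which the tool goes at most 62.5 mm and 10.7 degrees, less where a joint would pass 70% of its speed; a pose out of reach is approached as far as the arm can. A call with a number of a shift or a turn outside -1 to 1 is refused whole. A call with a gripper value outside its range is refused whole. The fingers move at their own pace and stop on an object; "newtons" is the grip in N (left out, the last holds). Time passes only in rows, so rows that repeat a pose let the fingers close, or fill a call up. It gives the time, the measured TCP pose, the force, the opening and the grip force at its end, in the units of the state.
- sense(): the state, without advancing time (a new reading comes with each control period).
- snapshot(name): name is "side" or "top"; returns the picture (400x640x3 uint8, blue, green, red); there is no depth.
- camera_params(name): a dict with "vfov" (degrees; the focal length in pixels is half the picture's height over the tangent of half this angle, whatever the lens; pixels are square), "cx", "cy" (the principal point, pixels), "R" (3x3) and "t" (3): a world point X has camera coordinates R X + t. Camera axes: x right, y down, z forward; pixel columns grow to the right and rows downward; lengths in mm; the calibration is good to about 2 mm. A picture is of the moment at which its call begins. camera_params takes no time and is no camera call.
- hand_in(): hands the job in; it is judged then, once.
Trained networks look in the newest picture that a camera, given by its name, has taken for a name from the list of things; names that differ only in an ending like _2 or _b are one class to them, and where a whole thing is asked for, a point or a joint stands for the part that bears it (a point fixed in the world has none). Each returns a list of dicts, best first, with "conf" (0 to 1); they miss things now and then, are a little off and sometimes report something else, mostly with a low value. They report only what shows in the picture. A call takes as long as a camera call.
- masks_of(camera, label): "pixels" (400x640 bool, what is visible of it) and "at" ([column, row] in pixels, amid what is visible of it).
- pinpoint(camera, label): "at" ([column, row] in pixels: a listed point, or the origin of a listed thing).
The state is a dict: "time": time; "joint_pos": joint angles; "qd": joint speeds; "joint_efforts": joint torques, N m; "tool_pos": TCP position; "tcp_rot": TCP orientation; "ft_force": force on the tool from outside, world axes, zero at the start; "wrist_torque": the same for the moment, N m; "finger_gap": finger opening in mm; "grip_force": force on a finger pad.
Only numpy, scipy, OpenCV 4.12 (cv2) and the standard library are available. Lean on these libraries where they do the work, as an engineer would, in place of code of your own. Each camera call takes 0.05 s, during which the arm holds its last target. There are 200 camera calls.

## Working session

There is one attempt and no reset: what is moved stays moved. The work goes in short steps, Python scripts to look and compute and a tool call to move; the robot and the scene stay as the last step left them, time stands still between calls to the robot, and variables do not carry over. Pictures are saved under pics/ and viewed, at most 10 in all, crops included, and the job is handed in when it is done.

Besides the shell and the picture viewer there is one more tool, called in YAML: its name, and indented under it one key for each argument. step_arm: Moves the arm, as the interface text tells. Its arguments: {"type":"object","properties":{"targets":{"type":"array","items":{"type":"object","properties":{"angular":{"type":"array","items":{"type":"number","minimum":-1,"maximum":1}},"dp":{"type":"array","items":{"type":"number","minimum":-1,"maximum":1}},"fingers":{"type":"number"}}}},"newtons":{"type":"number"}},"required":["targets"]}

```bash
mkdir -p pics; ls; cat > h.py <<'E'
import numpy as np, cv2
from bench import *
from scipy.optimize import least_squares
P={n:camera_params(n) for n in("side","top")}
def proj(n,X):
    p=P[n];R=np.array(p["R"]);t=np.array(p["t"]).ravel();f=200/np.tan(np.radians(p["vfov"])/2)
    c=np.atleast_2d(X)@R.T+t
    return c[:,:2]/c[:,2:]*f+[p["cx"],p["cy"]]
def ray(n,uv):
    p=P[n];R=np.array(p["R"]);t=np.array(p["t"]).ravel();f=200/np.tan(np.radians(p["vfov"])/2)
    d=R.T@np.array([(uv[0]-p["cx"])/f,(uv[1]-p["cy"])/f,1]);return -R.T@t,d/np.linalg.norm(d)
def onz(n,uv,z):
    o,d=ray(n,uv);return o+d*(z-o[2])/d[2]
def tri(obs):
    A=0;b=0
    for n,uv in obs:
        o,d=ray(n,uv);M=np.eye(3)-np.outer(d,d);A=A+M;b=b+M@o
    X=np.linalg.solve(A,b);return X,[np.round(proj(n,X)[0]-uv,1) for n,uv in obs]
E
python3 - <<'E'
from h import *
im={n:snapshot(n) for n in P}
for n in P: cv2.imwrite(f"pics/a_{n}.png",im[n]); print(n,P[n])
for l in ["ramp","foot_end","stop_face","block_centre","block","keeper_pivot","post_centre"]:
    obs=[]
    for n in P:
        r=pinpoint(n,l)
        print(l,n,[(np.round(q["at"],1).tolist(),round(q["conf"],2)) for q in r[:3]])
        if r: obs.append((n,np.array(r[0]["at"])))
    if len(obs)==2: X,e=tri(obs);print("   ",X.round(1),e)
s=sense();print(s)
E
```

```text
pics
side {'vfov': 55.50675241135975, 'cx': 319.25566967491534, 'cy': 201.54108088607282, 'R': array([[-0.96989611, -0.24351396, -0.00158003],
       [-0.13891233,  0.55858226, -0.8177342 ],
       [ 0.20001227, -0.79289773, -0.57559385]]), 't': array([607.2940812 ,  57.16543001, 902.80469007])}
top {'vfov': 44.25985909436394, 'cx': 311.5852247817273, 'cy': 198.4421628310145, 'R': array([[-0.00357187, -0.99987925,  0.01512367],
       [-0.99829688,  0.00268475, -0.05827638],
       [ 0.05822874, -0.01530607, -0.99818592]]), 't': array([135.59272072, 587.88125383, 882.01663385])}
ramp side [([327.2, 218.8], 0.89)]
ramp top [([310.8, 209.0], 0.58)]
    [570.8 135.6  15.4] [array([0.8, 0. ]), array([-0.2, -1. ])]
foot_end side [([396.4, 229.9], 0.97)]
foot_end top [([317.7, 293.7], 0.69)]
    [412.1 122.8   2.9] [array([-0.9,  0. ]), array([0.1, 1.2])]
stop_face side [([272.7, 202.2], 0.55)]
stop_face top [([303.9, 129.2], 0.85), ([312.2, 249.3], 0.29)]
    [706.2 146.6  48.8] [array([-1.4, -0.2]), array([0.5, 1.8])]
block_centre side [([361.0, 220.9], 0.62)]
block_centre top [([313.7, 
[... 413 characters left out ...]
([0.1, 0.6])]
{'time': 0.8, 'joint_pos': array([ 6.09387165e+01,  7.46925068e+00,  8.52651216e+01, -1.04310111e-03,
        8.72627869e+01, -4.89130888e+00]), 'qd': array([ 0.03749985, -0.0221582 , -0.05414808, -0.13842971,  0.01106822,
       -0.07745429]), 'joint_efforts': array([-4.99195812e-04, -5.69244003e+01, -5.00841558e+01, -3.44791961e-04,
        6.79715049e-04, -1.39353148e-05]), 'tool_pos': array([245.64475474, 547.43064195, 231.33791093]), 'tcp_rot': array([1.79997258e+02, 1.28034493e-03, 1.55830075e+02]), 'ft_force': array([-0.04690409, -1.19957368, -0.96588052]), 'wrist_torque': array([-0.00894726,  0.0329076 , -0.00994383]), 'grip_force': 0.0, 'finger_gap': 85.69072297226401}
```

```bash
python3 - <<'E'
from h import *
# jig fit: x,y,yaw
m=np.radians(9);
def rp(q,p): # ramp pt->world
    x,y,a=q[:3];R=np.array([[np.cos(a),-np.sin(a),0],[np.sin(a),np.cos(a),0],[0,0,1]])@np.array([[np.cos(m),0,-np.sin(m)],[0,1,0],[np.sin(m),0,np.cos(m)]])
    return np.array([x,y,8])+R@p
def fe(q): return np.array([q[0]-150*np.cos(q[2]),q[1]-150*np.sin(q[2]),8])
O=[("side","r",(327.2,218.8)),("top","r",(310.8,209)),("side","f",(396.4,229.9)),("top","f",(317.7,293.7)),("side","s",(272.7,202.2)),("top","s",(303.9,129.2)),("top","k",(291.3,185.3)),("side","p",(315.8,197.8)),("top","p",(320.9,186.3))]
L={"r":lambda q:rp(q,np.zeros(3)),"f":fe,"s":lambda q:rp(q,np.array([150,0,15.])),"k":lambda q:rp(q,np.array([56,35,18.])),
"p":lambda q:rp(q,np.array([56-50*np.sin(q[3]),35-50*np.cos(q[3]),52]))}
f=lambda q:np.concatenate([proj(n,L[k](q))[0]-uv for n,k,uv in O])
r=least_squares(f,[570,135,.08,.2],loss="soft_l1")
print(r.x,np.degrees(r.x[2:]));print(f(r.x).reshape(-1,2).round(1))
for k in L: print(k,L[k](r.x).round(1))
ims=[]
for n in P:
    im=cv2.imread(f"pics/a_{n}.png")
    c=im[90:330,220:440].copy()
    c=cv2.resize(c,None,fx=1.8,fy=1.8,interpolation=cv2.INTER_CUBIC)
    for k in L:
        u=(proj(n,L[k](r.x))[0]-[220,90])*1.8;cv2.circle(c,tuple(int(v) for v in u),3,(0,0,255),1)
    ims.append(c)
cv2.imwrite("pics/b.png",np.hstack(ims))
mk=masks_of("top","block")
for q in mk[:2]: print(q["conf"],q["at"],cv2.minAreaRect(np.argwhere(q["pixels"])[:,::-1].astype(np.float32)))
E
```

```text
[5.64014466e+02 1.33751332e+02 7.19965671e-02 1.39811526e-01] [4.12509944 8.01061035]
[[ 3.7  2.5]
 [ 0.8  2.9]
 [-1.7 -1.8]
 [ 0.1  0.2]
 [-2.2 -0.1]
 [ 1.8  0.3]
 [-1.2 -1.6]
 [-0.6 -2. ]
 [-2.2  0.6]]
r [564.  133.8   8. ]
f [414.4 123.    8. ]
s [709.4 144.2  46.3]
k [613.9 172.4  34.5]
p [605.2 122.2  67. ]
0.61 [314.5, 256.6] ((313.8419189453125, 250.9986572265625), (49.2321891784668, 22.04271125793457), 81.02737426757812)
```

View pics/a_side.png

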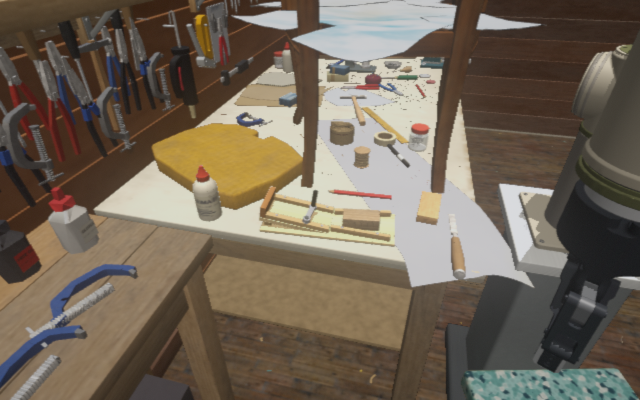

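View pics/b.png

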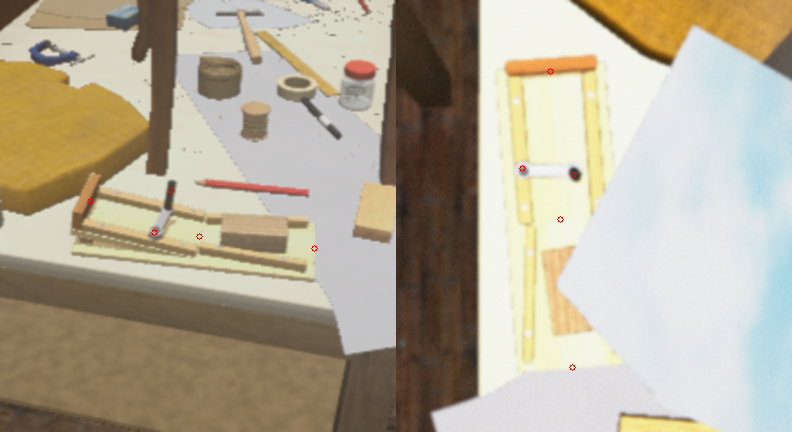

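Side view: the jig runs from foot (395,230) to stop (268,205), the block is at (361,220), and the keeper post at (313,205). Two brown posts and a pale sheet hang or stand behind it. The fit overlay agrees roughly. Next I'll check the overhead obstacles.

View pics/a_top.png

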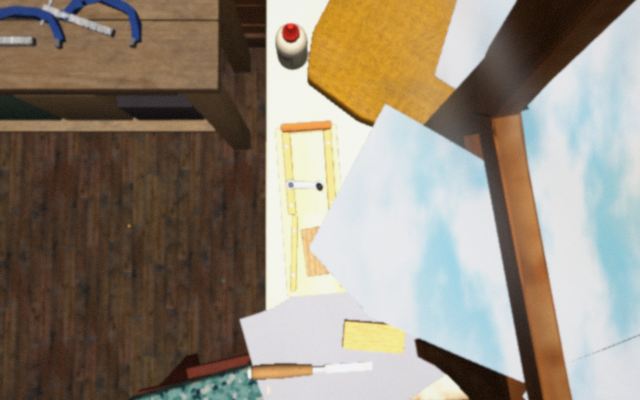

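```bash
python3 - <<'E'
from h import *
for n in P: print(n,(-np.array(P[n]["R"]).T@np.array(P[n]["t"])).round())
for uv in [(310,185),(303,185),(440,188),(465,5),(310,5)]:
    print(uv,[onz("side",uv,z).round().tolist() for z in(0,200,400)])
# measured features top pic: stop near edge ends, rail etc
sc=lambda u,v:((u-396)/1.8+220,v/1.8+90)
for nm,uv,z in [("stop top near L",sc(506,74),61),("stop near R",sc(597,69),61),("pivot",sc(522,169),37),("post",sc(574,174),80),("block nearL",sc(553,334),38),("block farL",sc(543,250),38),("block farR",sc(577,245),38),("foot L",sc(522,368),8)]:
    print(nm,np.round(uv,1),onz("top",uv,z).round(1))
E
```

```text
side [416. 832. 567.]
top [536. 147. 913.]
(310, 185) [[658.0, -21.0, 0.0], [573.0, 280.0, 200.0], [488.0, 580.0, 400.0]]
(303, 185) [[676.0, -16.0, 0.0], [585.0, 283.0, 200.0], [493.0, 582.0, 400.0]]
(440, 188) [[309.0, -92.0, 0.0], [347.0, 234.0, 200.0], [385.0, 559.0, 400.0]]
(465, 5) [[46.0, -3516.0, 0.0], [177.0, -1983.0, 200.0], [307.0, -451.0, 400.0]]
(310, 5) [[1514.0, -3165.0, 0.0], [1127.0, -1756.0, 200.0], [740.0, -347.0, 400.0]]
stop top near L [281.1 131.1] [703.7 187.3  61. ]
stop near R [331.7 128.3] [708.5  98.8  61. ]
pivot [290.  183.9] [613.2 172.5  37. ]
post [318.9 186.7] [604.6 122.3  80. ]
block nearL [307.2 275.6] [450.7 142.3  38. ]
block farL [301.7 228.9] [532.9 151.9  38. ]
block farR [320.6 226.1] [537.8 118.3  38. ]
foot L [290.  294.4] [413.8 173.6   8. ]
```

```bash
python3 - <<'E'
from h import *
for uv in [(312,248),(388,105),(520,382),(485,150),(525,105),(415,340)]:
    print(uv,[(z,onz("top",uv,z).round()[:2].tolist(),proj("side",onz("top",uv,z)).round()[0].tolist()) for z in (0,200,300,400,500,600,700)])
im=cv2.imread("pics/a_side.png")[0:110,220:560];cv2.imwrite("pics/c.png",cv2.resize(im,None,fx=2.3,fy=2.3,interpolation=cv2.INTER_CUBIC))
E
```

```text
(312, 248) [(0, [497.0, 133.0], [358.0, 228.0]), (200, [506.0, 136.0], [360.0, 153.0]), (300, [510.0, 138.0], [361.0, 106.0]), (400, [514.0, 139.0], [361.0, 51.0]), (500, [519.0, 141.0], [363.0, -14.0]), (600, [523.0, 143.0], [364.0, -94.0]), (700, [527.0, 144.0], [366.0, -192.0])]
(388, 105) [(0, [765.0, -11.0], [272.0, 182.0]), (200, [715.0, 24.0], [281.0, 121.0]), (300, [690.0, 41.0], [286.0, 83.0]), (400, [665.0, 58.0], [293.0, 37.0]), (500, [640.0, 76.0], [301.0, -20.0]), (600, [615.0, 93.0], [312.0, -91.0]), (700, [589.0, 111.0], [325.0, -182.0])]
(520, 382) [(0, [252.0, -247.0], [459.0, 163.0]), (200, [314.0, -160.0], [452.0, 108.0]), (300, [345.0, -117.0], [447.0, 73.0]), (400, [376.0, -74.0], [442.0, 30.0]), (500, [407.0, -31.0], [435.0, -23.0]), (600, [439.0, 12.0], [426.0, -90.0]), (700, [470.0, 56.0], [414.0, -178.0])]
(485, 150) [(0, [680.0, -193.0], [318.0, 155.0]), (200, [648.0, -118.0], [322.0, 103.0]), (300, [632.0, -81.0], [325.0, 69.0]), (400, [617.0, -44.0], [328.0, 28.0]), (500, [601.0, -6.0], [332.0, -24.0]), (600, [585.0, 31.0], [338.0, -89.0]), (700, [569.0, 68.0], [345.0, -176.0])]
(525, 105) [(0, [765.0, -271.0], [299.0, 142.0]), (200, [715.0, -179.0], [304.0, 93.0]), (300, [690.0, -133.0], [308.0, 62.0]), (400, [665.0, -88.0], [312.0, 23.0]), (500, [640.0, -42.0], [317.0, -26.0]), (600, [615.0, 4.0], [324.0, -88.0]), (700, [589.0, 50.0], [334.0, -173.0])]
(415, 340) [(0, [329.0, -55.0], [433.0, 194.0]), (200, [374.0, -11.0], [427.0, 130.0]), (300, [397.0, 11.0], [423.0, 89.0]), (400, [420.0, 34.0], [419.0, 40.0]), (500, [442.0, 56.0], [414.0, -19.0]), (600, [465.0, 78.0], [407.0, -92.0]), (700, [488.0, 100.0], [399.0, -185.0])]
```

View pics/c.png

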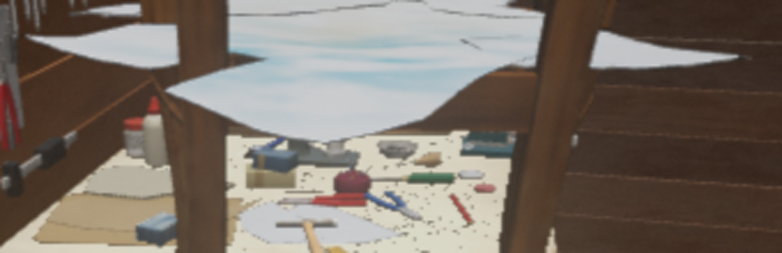

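The sheet is about 380–400 mm up. Its corner is near (513,139), over the jig, so I'll tilt the tool back to keep the wrist and forearm on the near side.

```bash
cat >> h.py <<'E'
from scipy.spatial.transform import Rotation as Ro
PSI=0.068; OX,OY=565.5,134.0   # ramp origin, yaw
m=np.radians(9)
Rr=Ro.from_euler("z",PSI).as_matrix()@Ro.from_euler("y",-m).as_matrix()
def W(x,y,z): return np.array([OX,OY,8])+Rr@np.array([x,y,z],float)     # ramp->world
def F(x,y,z): c,s=np.cos(PSI),np.sin(PSI);return np.array([OX+c*x-s*y,OY+s*x+c*y,8+z]) # level board coords (x<0)
def iR(p): return Rr.T@(np.array(p)-[OX,OY,8])
def tool(tilt,yaw=None):
    a=PSI if yaw is None else yaw; t=np.radians(tilt)
    z=np.array([np.sin(t)*np.cos(a),np.sin(t)*np.sin(a),-np.cos(t)]);y=np.array([-np.sin(a),np.cos(a),0])
    return np.c_[np.cross(y,z),y,z]
def post(th,z=54): return W(56-50*np.sin(th),35-50*np.cos(th),z)
def rel(wps,start=None):
    s=sense();p0=s["tool_pos"];R0=Ro.from_euler("xyz",s["tcp_rot"],degrees=True)
    if start is not None: p0,R0=start[0],Ro.from_matrix(start[1])
    for p,R in wps:
        d=R0.inv().apply(np.array(p)-p0);a=(R0.inv()*Ro.from_matrix(R)).as_rotvec(degrees=True)
        print("dp",(d/200).round(4).tolist(),"ang",(a/180).round(4).tolist(),"| mm",np.linalg.norm(d).round(),"deg",np.linalg.norm(a).round(1))
    return s
def st():
    s=sense();print("t",s["time"],"J",s["joint_pos"].round(2).tolist(),"P",s["tool_pos"].round(1).tolist(),s["tcp_rot"].round(2).tolist(),"F",s["ft_force"].round(1).tolist(),"gap",s["finger_gap"].round(1),s["grip_force"])
E
python3 - <<'E'
from h import *
st();rel([([400,230,200],tool(30))])
print(tool(30).round(2))
E
```

```text
Traceback (most recent call last):
  File "h.py", line 39, in st
    s=sense();print("t",s["time"],"J",s["joint_pos"].round(2).tolist(),"P",s["tool_pos"].round(1).tolist(),s["tcp_rot"].round(2).tolist(),"F",s["ft_force"].round(1).tolist(),"gap",s["finger_gap"].round(1),s["grip_force"])
                                                                                                                                                                                    ^^^^^^^^^^^^^^^^^^^^^
AttributeError: 'float' object has no attribute 'round'
```

```bash
sed -i 's/s\["finger_gap"\].round(1)/round(s["finger_gap"],1)/' h.py
python3 - <<'E'
from h import *
st();rel([([400,230,200],tool(30))])
E
```

```text
t 0.85 J [60.94, 7.47, 85.27, 0.0, 87.26, -4.89] P [245.7, 547.5, 231.3] [179.99, -0.0, 155.83] F [0.5, 0.7, -0.4] gap 85.2 0.0
dp [-1.354, -1.1323, 0.1565] ang [-0.0408, -0.1633, -0.1523] | mm 354.0 deg 40.9
```

step_arm:
  targets:
    - {"dp":[-0.15,-0.12,0.0],"angular":[-0.008,-0.03,-0.03],"fingers":0.3}
    - {"dp":[-0.3,-0.25,0.02],"angular":[-0.015,-0.06,-0.057],"fingers":0.3}
    - {"dp":[-0.45,-0.38,0.04],"angular":[-0.023,-0.09,-0.085],"fingers":0.3}
    - {"dp":[-0.6,-0.5,0.06],"angular":[-0.03,-0.12,-0.115],"fingers":0.3}
    - {"dp":[-0.75,-0.63,0.08],"angular":[-0.038,-0.15,-0.14],"fingers":0.3}
    - {"dp":[-0.9,-0.75,0.1],"angular":[-0.041,-0.163,-0.152],"fingers":0.3}
    - {"dp":[-1.0,-0.85,0.11],"angular":[-0.041,-0.163,-0.152],"fingers":0.3}
    - {"dp":[-1.0,-0.85,0.11],"angular":[-0.041,-0.163,-0.152],"fingers":0.3}

```text
time: 1.85
tool_pos: [358.9, 309.1, 209.4]
tcp_rot: [179.9, 30.0, -176.3]
ft_force: [-0.1, -0.2, 0.5]
finger_gap: 59.5
grip_force: 0.0
```

```bash
python3 - <<'E'
from h import *
st();a=0.235
R=tool(40)
g=lambda th,z:post(th,z)+19*R[:,2]
print(post(a),g(a,56))
# approach: from behind/above, back off along tool axis
s=rel([(g(a,56)-130*R[:,2],R),(g(a,56),R)])
E
```

```text
t 1.85 J [50.67, -33.98, 127.85, -23.42, 66.42, -37.3] P [358.9, 309.1, 209.4] [179.89, 29.99, -176.34] F [-0.1, -0.2, 0.5] gap 59.5 0.0
[601.70837503 122.80869102  68.27426704] [613.58096827 123.61727404  55.6947993 ]
dp [-0.5524, -1.0098, 0.6291] ang [-0.0001, -0.0556, -0.0011] | mm 262.0 deg 10.0
dp [-0.6654, -1.0093, 1.2692] ang [-0.0001, -0.0556, -0.0011] | mm 351.0 deg 10.0
```

step_arm:
  targets:
    - {"dp":[0.0,-0.2,0.0],"angular":[0,-0.01,0],"fingers":0.3}
    - {"dp":[-0.05,-0.42,0.05],"angular":[0,-0.02,0],"fingers":0.4}
    - {"dp":[-0.12,-0.62,0.15],"angular":[0,-0.03,0],"fingers":0.4}
    - {"dp":[-0.2,-0.8,0.25],"angular":[0,-0.04,0],"fingers":0.4}
    - {"dp":[-0.3,-0.95,0.35],"angular":[0,-0.055,0],"fingers":0.4}
    - {"dp":[-0.4,-1.0,0.45],"angular":[0,-0.0556,0],"fingers":0.4}
    - {"dp":[-0.45,-1.0,0.53],"angular":[0,-0.0556,0],"fingers":0.4}
    - {"dp":[-0.45,-1.0,0.53],"angular":[0,-0.0556,0],"fingers":0.4}

```text
time: 2.85
tool_pos: [502.3, 119.7, 161.1]
tcp_rot: [179.9, 39.8, -176.3]
ft_force: [0.6, 0.3, -0.1]
finger_gap: 51.0
grip_force: 0.0
```

```bash
python3 - <<'E'
from h import *
st();
for n in P: 
    im=snapshot(n);cv2.imwrite(f"pics/d_{n}.png",im)
for n in P:
    for l in ["post_centre","keeper_pivot","ramp","stop_face"]:
        r=pinpoint(n,l);print(n,l,[(np.round(q["at"],1).tolist(),round(q["conf"],2)) for q in r[:2]])
J=np.radians([[60.94,7.47,85.27,0,87.26,-4.89],[50.67,-33.98,127.85,-23.42,66.42,-37.3],np.degrees(sense()["joint_pos"]/57.29578)])
Tp=np.array([[245.7,547.5,231.3],[358.9,309.1,209.4],sense()["tool_pos"]])
E_=lambda a,v:Ro.from_euler(a,v).as_matrix()
def fk(q,j,allp=False):
    a1,dy,z0,L1,L2,LT=q
    A=E_("z",j[0]);s=A@[a1,dy,z0];e=s+A@E_("y",j[1])@[0,0,L1];B=A@E_("y",j[1]+j[2]);w=e+B@[0,0,L2]
    t=w+B@E_("z",j[3])@E_("y",j[4])@[0,0,LT]
    return (s,e,w,t) if allp else t
r=least_squares(lambda q:np.concatenate([fk(q,j)-p for j,p in zip(J,Tp)]),[50,50,200,400,400,250])
print(r.x.round(1),r.fun.round(1));print(np.round(fk(r.x,J[2],True)))
E
```

```text
t 2.85 J [10.87, -43.38, 142.13, -6.69, 41.85, -79.52] P [502.3, 119.7, 161.1] [179.9, 39.8, -176.25] F [0.6, 0.3, -0.1] gap 51.0 0.0
side post_centre [([315.6, 198.9], 0.77)]
side keeper_pivot [([307.3, 218.0], 0.98)]
side ramp [([329.4, 223.0], 0.88), ([358.6, 225.0], 0.54)]
side stop_face [([268.9, 201.8], 0.83), ([396.2, 230.0], 0.31)]
top post_centre [([323.5, 184.7], 0.49)]
top keeper_pivot [([292.1, 185.8], 0.68)]
top ramp []
top stop_face [([304.5, 128.9], 0.79)]
[ 16.   50.5 248.8 371.7 534.4 360.1] [ 0.7 -0.2  0.4 -1.9 -0.7 -0.3  1.6 -0.  -0.1]
[[   6.   53.  249.]
 [-246.    4.  518.]
 [ 273.  104.  438.]
 [ 504.  120.  163.]]
```

View pics/d_side.png

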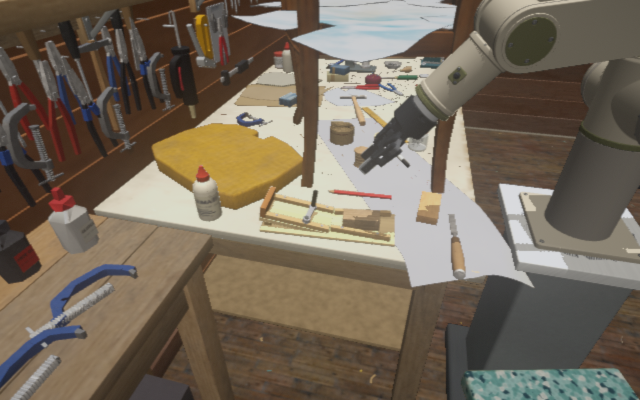

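Side view: the gripper is at (385,150), above and behind the block. The keeper, at (310,205), is untouched. The hand is about 360 mm from wrist to tip, so tilt has to vary with reach. I'll refit the jig using all the observations.

```bash
cat > fit.py <<'E'
import h; from h import *
O=[("side","r",(327.2,218.8)),("side","r",(329.4,223)),("top","r",(310.8,209)),("side","f",(396.4,229.9)),("side","f",(396.2,230)),("top","f",(317.7,293.7)),("side","s",(272.7,202.2)),("side","s",(268.9,201.8)),("top","s",(303.9,129.2)),("top","s",(304.5,128.9)),("top","s",(306.4,129)),("top","k",(291.3,185.3)),("top","k",(292.1,185.8)),("side","k",(307.3,218)),("side","p",(315.8,197.8)),("side","p",(315.6,198.9)),("top","p",(320.9,186.3)),("top","p",(323.5,184.7))]
def f(q,full=False):
    h.OX,h.OY,h.PSI=q[:3];h.Rr=Ro.from_euler("z",h.PSI).as_matrix()@Ro.from_euler("y",-m).as_matrix()
    L={"r":h.W(0,0,0),"f":h.F(-150,0,0),"s":h.W(150,0,15),"k":h.W(56,35,18),"p":h.post(q[3],52)}
    return np.concatenate([proj(n,L[k])[0]-uv for n,k,uv in O])
r=least_squares(f,[565,134,.07,.2],loss="soft_l1")
print(r.x.round(3));print([(o[0][0]+o[1],e.round(1).tolist()) for o,e in zip(O,f(r.x).reshape(-1,2))])
E
python3 fit.py
```

```text
[5.63991e+02 1.33312e+02 7.00000e-02 1.27000e-01]
[('sr', [3.7, 2.4]), ('sr', [1.5, -1.8]), ('tr', [1.0, 2.9]), ('sf', [-1.7, -1.8]), ('sf', [-1.5, -1.9]), ('tf', [0.2, 0.3]), ('ss', [-2.1, -0.3]), ('ss', [1.7, 0.1]), ('ts', [2.2, 0.3]), ('ts', [1.6, 0.6]), ('ts', [-0.3, 0.5]), ('tk', [-0.9, -1.7]), ('tk', [-1.7, -2.2]), ('sk', [-1.2, 0.9]), ('sp', [-0.8, -2.2]), ('sp', [-0.6, -3.3]), ('tp', [-1.9, 0.2]), ('tp', [-4.5, 1.8])]
```

```bash
sed -i 's/PSI=0.068; OX,OY=565.5,134.0/PSI=0.069; OX,OY=564.3,133.3/' h.py
python3 - <<'E'
from h import *
R=tool(40)
g=lambda th,z:post(th,z)+19*R[:,2]
print(post(.13,52),g(.13,57))
rel([(g(.13,57)-60*R[:,2],R),(g(.13,57),R)])
E
```

```text
[605.98211476 121.56777213  67.10616137] [617.38570682 122.35587109  57.48975865]
dp [-0.1014, -0.0278, 0.4714] ang [0.0, 0.0001, -0.0005] | mm 97.0 deg 0.1
dp [-0.1013, -0.0278, 0.7714] ang [0.0, 0.0001, -0.0005] | mm 156.0 deg 0.1
```

step_arm:
  targets:
    - {"dp":[-0.05,-0.014,0.2],"angular":[0,0,0],"fingers":0.4}
    - {"dp":[-0.1,-0.028,0.38],"angular":[0,0,0],"fingers":0.4}
    - {"dp":[-0.101,-0.028,0.52],"angular":[0,0,0],"fingers":0.4}
    - {"dp":[-0.101,-0.028,0.62],"angular":[0,0,0],"fingers":0.4}
    - {"dp":[-0.101,-0.028,0.7],"angular":[0,0,0],"fingers":0.4}
    - {"dp":[-0.101,-0.028,0.75],"angular":[0,0,0],"fingers":0.4}
    - {"dp":[-0.101,-0.028,0.771],"angular":[0,0,0],"fingers":0.4}
    - {"dp":[-0.101,-0.028,0.771],"angular":[0,0,0],"fingers":0.4}

```text
time: 4.35
tool_pos: [617.1, 122.0, 56.9]
tcp_rot: [179.9, 39.9, -176.2]
ft_force: [-0.2, 0.3, -0.3]
finger_gap: 51.3
grip_force: 0.0
```

```bash
python3 - <<'E'
from h import *
st();a=snapshot("side")[130:270,220:420];b=snapshot("top")[100:240,220:420]
cv2.imwrite("pics/e.png",cv2.resize(np.hstack([a,b]),None,fx=2,fy=2,interpolation=cv2.INTER_CUBIC))
E
```

```text
t 4.35 J [8.05, -6.19, 128.58, -8.64, 17.92, -78.51] P [617.1, 122.0, 56.9] [179.93, 39.95, -176.19] F [-0.2, 0.3, -0.3] gap 51.3 0.0
```

View pics/e.png

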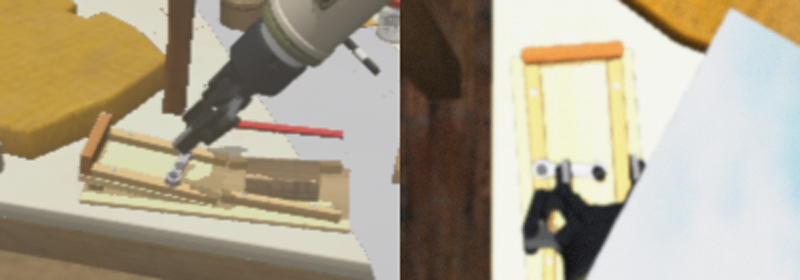

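Top view: the post sits centred between the finger tips. I'll grip it, then swing it along the arc.

```bash
python3 - <<'E'
from h import *
R=tool(40);p0=sense()["tool_pos"]
for th in [.13,.3,.5,.7,.9,1.1,1.3,1.5,1.7,1.9,2.1,2.25]:
    print(th,(R.T@(post(th)-post(.13))/200).round(3).tolist())
E
```

```text
0.13 [0.0, 0.0, 0.0]
0.3 [0.036, 0.009, -0.021]
0.5 [0.075, 0.028, -0.045]
0.7 [0.11, 0.057, -0.066]
0.9 [0.14, 0.092, -0.084]
1.1 [0.163, 0.134, -0.098]
1.3 [0.179, 0.181, -0.107]
1.5 [0.186, 0.23, -0.112]
1.7 [0.185, 0.28, -0.111]
1.9 [0.175, 0.329, -0.105]
2.1 [0.157, 0.374, -0.094]
2.25 [0.139, 0.405, -0.083]
```

step_arm:
  newtons: 20
  targets:
    - {"dp":[0,0,0],"angular":[0,0,0],"fingers":1}
    - {"dp":[0,0,0],"angular":[0,0,0],"fingers":1}
    - {"dp":[0,0,0],"angular":[0,0,0],"fingers":1}
    - {"dp":[0,0,0],"angular":[0,0,0],"fingers":1}
    - {"dp":[0,0,0],"angular":[0,0,0],"fingers":1}
    - {"dp":[0,0,0],"angular":[0,0,0],"fingers":1}
    - {"dp":[0,0,0],"angular":[0,0,0],"fingers":1}
    - {"dp":[0,0,0],"angular":[0,0,0],"fingers":1}

```text
time: 5.45
tool_pos: [617.4, 122.8, 57.6]
tcp_rot: [179.9, 40.0, -176.2]
ft_force: [-0.5, 5.7, 1.3]
finger_gap: 11.4
grip_force: 23.1
```

step_arm:
  targets:
    - {"dp":[0.02,0.005,-0.012],"angular":[0,0,0],"fingers":1}
    - {"dp":[0.038,0.01,-0.022],"angular":[0,0,0],"fingers":1}
    - {"dp":[0.057,0.019,-0.034],"angular":[0,0,0],"fingers":1}
    - {"dp":[0.075,0.028,-0.045],"angular":[0,0,0],"fingers":1}
    - {"dp":[0.093,0.042,-0.056],"angular":[0,0,0],"fingers":1}
    - {"dp":[0.11,0.057,-0.066],"angular":[0,0,0],"fingers":1}
    - {"dp":[0.125,0.074,-0.075],"angular":[0,0,0],"fingers":1}
    - {"dp":[0.14,0.092,-0.084],"angular":[0,0,0],"fingers":1}

```text
time: 6.45
tool_pos: [583.0, 135.8, 51.5]
tcp_rot: [-179.9, 39.8, -176.3]
ft_force: [-15.9, -20.4, 17.5]
finger_gap: 11.4
grip_force: 25.3
```

step_arm:
  targets:
    - {"dp":[0.002,-0.005,-0.008],"angular":[0,0,0],"fingers":1}
    - {"dp":[0.003,-0.009,-0.015],"angular":[0,0,0],"fingers":1}
    - {"dp":[0.009,0.001,-0.018],"angular":[0,0,0],"fingers":1}
    - {"dp":[0.015,0.012,-0.022],"angular":[0,0,0],"fingers":1}
    - {"dp":[0.02,0.022,-0.025],"angular":[0,0,0],"fingers":1}
    - {"dp":[0.026,0.033,-0.029],"angular":[0,0,0],"fingers":1}
    - {"dp":[0.026,0.033,-0.029],"angular":[0,0,0],"fingers":1}
    - {"dp":[0.026,0.033,-0.029],"angular":[0,0,0],"fingers":1}

```text
time: 7.45
tool_pos: [573.9, 143.6, 51.1]
tcp_rot: [180.0, 39.7, -176.2]
ft_force: [-3.2, -4.0, -2.6]
finger_gap: 11.2
grip_force: 22.0
```

```bash
python3 - <<'E'
from h import *
st();print(iR(sense()["tool_pos"]-19*tool(40)[:,2]), sense()["wrist_torque"])
a=snapshot("side")[130:270,220:420];b=snapshot("top")[100:240,220:420]
cv2.imwrite("pics/f.png",cv2.resize(np.hstack([a,b]),None,fx=2,fy=2,interpolation=cv2.INTER_CUBIC))
for n in P:
    for l in ["post_centre","keeper_pivot"]:
        r=pinpoint(n,l);print(n,l,[(np.round(q["at"],1).tolist(),round(q["conf"],2)) for q in r[:2]])
E
```

```text
t 7.45 J [12.5, -11.53, 133.88, -17.18, 19.02, -67.01] P [573.9, 143.6, 51.1] [179.99, 39.75, -176.18] F [-3.2, -4.0, -2.6] gap 11.2 22.002434134483337
[ 7.10503209  9.65628809 57.27235382] [-0.62754111  0.9327483  -0.53902335]
side post_centre [([333.1, 202.7], 0.64), ([331.6, 220.9], 0.59)]
side keeper_pivot [([308.1, 219.8], 0.7)]
top post_centre [([305.3, 210.5], 0.67)]
top keeper_pivot [([292.4, 185.7], 0.95)]
```

View pics/f.png

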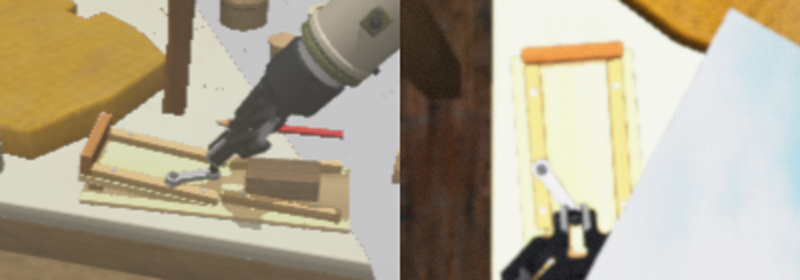

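Side and top views: the keeper is gripped and swung to roughly 1.0 rad, with the post at top montage (575,216). I'll continue the arc.

step_arm:
  targets:
    - {"dp":[0.006,0.013,-0.004],"angular":[0,0,0],"fingers":1}
    - {"dp":[0.014,0.036,-0.009],"angular":[0,0,0],"fingers":1}
    - {"dp":[0.022,0.06,-0.013],"angular":[0,0,0],"fingers":1}
    - {"dp":[0.026,0.085,-0.016],"angular":[0,0,0],"fingers":1}
    - {"dp":[0.029,0.109,-0.018],"angular":[0,0,0],"fingers":1}
    - {"dp":[0.029,0.134,-0.018],"angular":[0,0,0],"fingers":1}
    - {"dp":[0.028,0.159,-0.017],"angular":[0,0,0],"fingers":1}
    - {"dp":[0.028,0.159,-0.017],"angular":[0,0,0],"fingers":1}

```text
time: 8.75
tool_pos: [565.5, 175.4, 50.4]
tcp_rot: [180.0, 39.8, -176.2]
ft_force: [-4.5, -2.1, -3.1]
finger_gap: 11.0
grip_force: 22.1
```

Now to ~2.3, then hold.

step_arm:
  targets:
    - {"dp":[-0.004,0.025,0.003],"angular":[0,0,0],"fingers":1}
    - {"dp":[-0.01,0.049,0.006],"angular":[0,0,0],"fingers":1}
    - {"dp":[-0.018,0.072,0.011],"angular":[0,0,0],"fingers":1}
    - {"dp":[-0.028,0.094,0.017],"angular":[0,0,0],"fingers":1}
    - {"dp":[-0.037,0.11,0.023],"angular":[0,0,0],"fingers":1}
    - {"dp":[-0.046,0.125,0.028],"angular":[0,0,0],"fingers":1}
    - {"dp":[-0.046,0.125,0.028],"angular":[0,0,0],"fingers":1}
    - {"dp":[-0.046,0.125,0.028],"angular":[0,0,0],"fingers":1}

```text
time: 9.75
tool_pos: [575.7, 201.3, 53.3]
tcp_rot: [179.9, 39.9, -176.2]
ft_force: [0.3, 0.7, -12.0]
finger_gap: 11.0
grip_force: 21.2
```

```bash
python3 - <<'E'
from h import *
st();s=sense();R=Ro.from_euler("xyz",s["tcp_rot"],degrees=True).as_matrix();print(iR(s["tool_pos"]-19*R[:,2]))
for n in P: snapshot(n)
for n in P:
    for l in ["post_centre","keeper_pivot","block_centre"]:
        r=pinpoint(n,l);print(n,l,[(np.round(q["at"],1).tolist(),round(q["conf"],2)) for q in r[:2]])
E
```

```text
t 9.75 J [20.86, -7.23, 129.99, -30.88, 21.35, -47.66] P [575.7, 201.3, 53.3] [179.92, 39.94, -176.18] F [0.3, 0.7, -12.0] gap 11.0 21.20851993560791
[13.18980834 67.04360858 58.52155491]
side post_centre [([325.2, 220.0], 0.43)]
side keeper_pivot [([305.6, 221.9], 0.85)]
side block_centre [([363.3, 221.0], 0.78)]
top post_centre [([274.1, 209.0], 0.6)]
top keeper_pivot [([293.2, 186.8], 0.69), ([318.1, 248.0], 0.46)]
top block_centre [([316.6, 253.3], 0.6), ([319.3, 250.1], 0.29)]
```

step_arm:
  targets:
    - {"dp":[0,0,0],"angular":[0,0,0],"fingers":0.6}
    - {"dp":[0,0,0],"angular":[0,0,0],"fingers":0.6}
    - {"dp":[0,0,0],"angular":[0,0,0],"fingers":0.6}
    - {"dp":[0,0,-0.1],"angular":[0,0,0],"fingers":0.6}
    - {"dp":[0,0,-0.2],"angular":[0,0,0],"fingers":0.6}
    - {"dp":[0,0,-0.35],"angular":[0,0.01,0],"fingers":0.6}
    - {"dp":[0,0,-0.5],"angular":[0,0.03,0],"fingers":0.8}
    - {"dp":[0,0,-0.5],"angular":[0,0.05,0],"fingers":0.88}

```text
time: 11.15
tool_pos: [513.0, 198.0, 134.6]
tcp_rot: [179.8, 31.2, -176.2]
ft_force: [1.1, 1.4, 0.8]
finger_gap: 10.4
grip_force: 0.0
```

```bash
cat >> h.py <<'E'
def pushpose(x,tau,y=0,hz=16):
    C=F(x,y,hz) if x<0 else W(x,y,hz+1)
    R=tool(tau); return C+11*R[:,0],R
E
python3 - <<'E'
from h import *
st();rel([([430,135,95],tool(12)),pushpose(-122,12,-3)])
for n in P: snapshot(n)
for n in P:
    for l in ["post_centre","keeper_pivot","block_centre","block"]:
        r=pinpoint(n,l);print(n,l,[(np.round(q["at"],1).tolist(),round(q["conf"],2)) for q in r[:2]])
    q=masks_of(n,"block")[:1]
    for k in q: print(k["conf"],cv2.minAreaRect(np.argwhere(k["pixels"])[:,::-1].astype(np.float32)))
E
```

```text
t 11.15 J [21.67, -23.32, 129.18, -12.72, 44.81, -65.51] P [513.0, 198.0, 134.6] [179.78, 31.22, -176.18] F [1.1, 1.4, 0.8] gap 10.4 0.0
dp [0.4744, -0.2862, -0.0574] ang [0.0009, 0.1068, -0.0005] | mm 111.0 deg 19.2
dp [0.6594, -0.3572, 0.2587] ang [0.0009, 0.1068, -0.0005] | mm 159.0 deg 19.2
side post_centre [([324.0, 220.4], 0.82)]
side keeper_pivot [([307.5, 221.5], 0.63)]
side block_centre [([357.9, 221.1], 0.95), ([304.9, 223.5], 0.61)]
side block [([360.2, 223.7], 0.86)]
0.7 ((360.9552307128906, 218.71595764160156), (36.80318832397461, 19.52440643310547), 3.5763344764709473)
top post_centre []
top keeper_pivot [([291.9, 184.9], 0.58)]
top block_centre [([312.2, 250.2], 0.8)]
top block [([317.8, 251.6], 0.59), ([309.8, 211.1], 0.27)]
0.86 ((312.7653503417969, 251.81979370117188), (47.28871536254883, 18.0578556060791), 77.6192398071289)
```

step_arm:
  targets:
    - {"dp":[0.12,-0.07,-0.02],"angular":[0,0.03,0],"fingers":0.88}
    - {"dp":[0.25,-0.15,-0.04],"angular":[0,0.06,0],"fingers":0.88}
    - {"dp":[0.37,-0.22,-0.05],"angular":[0,0.09,0],"fingers":0.88}
    - {"dp":[0.5,-0.29,-0.05],"angular":[0,0.107,0],"fingers":0.88}
    - {"dp":[0.58,-0.33,0.03],"angular":[0,0.107,0],"fingers":0.88}
    - {"dp":[0.64,-0.357,0.13],"angular":[0,0.107,0],"fingers":0.88}
    - {"dp":[0.66,-0.357,0.21],"angular":[0,0.107,0],"fingers":0.88}
    - {"dp":[0.66,-0.357,0.245],"angular":[0,0.107,0],"fingers":0.88}

```text
time: 12.75
tool_pos: [428.3, 119.5, 19.2]
tcp_rot: [180.0, 11.6, -176.2]
ft_force: [-1.0, -0.2, 0.8]
finger_gap: 10.3
grip_force: 0.0
```

```bash
python3 - <<'E'
from h import *
st();a=snapshot("side")[130:270,240:440];b=snapshot("top")[170:310,220:420]
cv2.imwrite("pics/g.png",cv2.resize(np.hstack([a,b]),None,fx=2,fy=2,interpolation=cv2.INTER_CUBIC))
xs=[-122,-112,-102,-92,-82,-72,-62,-52]
rel([pushpose(x,12+28*(x+122)/188,-2*(x<-80)) for x in xs])
E
```

```text
t 12.75 J [9.96, -16.04, 131.84, -1.49, 52.66, -83.09] P [428.3, 119.5, 19.2] [179.96, 11.62, -176.16] F [-1.0, -0.2, 0.8] gap 10.3 0.0
dp [-0.0181, 0.0111, -0.0053] ang [0.0001, -0.0019, -0.0006] | mm 4.0 deg 0.4
dp [-0.0671, 0.0112, 0.0062] ang [0.0001, -0.0102, -0.0006] | mm 14.0 deg 1.8
dp [-0.1162, 0.0113, 0.0178] ang [0.0001, -0.0185, -0.0006] | mm 24.0 deg 3.3
dp [-0.1652, 0.0114, 0.0293] ang [0.0001, -0.0267, -0.0006] | mm 34.0 deg 4.8
dp [-0.2143, 0.0115, 0.0408] ang [0.0001, -0.035, -0.0006] | mm 44.0 deg 6.3
dp [-0.2635, 0.0216, 0.0523] ang [0.0001, -0.0433, -0.0006] | mm 54.0 deg 7.8
dp [-0.3126, 0.0216, 0.0639] ang [0.0001, -0.0516, -0.0006] | mm 64.0 deg 9.3
dp [-0.3619, 0.0217, 0.0754] ang [0.0001, -0.0598, -0.0006] | mm 74.0 deg 10.8
```

View pics/g.png

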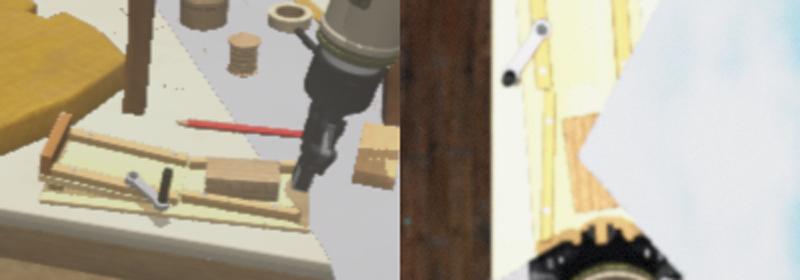

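Side: the keeper is open (post at 165,185), and the tips at (300,185) are just behind the block. I'll push in stages.

step_arm:
  targets:
    - {"dp":[-0.018,0.011,-0.005],"angular":[0,-0.002,0],"fingers":0.88}
    - {"dp":[-0.05,0.011,0.002],"angular":[0,-0.007,0],"fingers":0.88}
    - {"dp":[-0.083,0.011,0.01],"angular":[0,-0.013,0],"fingers":0.88}
    - {"dp":[-0.116,0.011,0.018],"angular":[0,-0.0185,0],"fingers":0.88}
    - {"dp":[-0.15,0.011,0.026],"angular":[0,-0.024,0],"fingers":0.88}
    - {"dp":[-0.182,0.011,0.033],"angular":[0,-0.03,0],"fingers":0.88}
    - {"dp":[-0.223,0.014,0.043],"angular":[0,-0.0365,0],"fingers":0.88}
    - {"dp":[-0.2635,0.0216,0.052],"angular":[0,-0.043,0],"fingers":0.88}

```text
time: 13.85
tool_pos: [482.8, 127.7, 20.8]
tcp_rot: [179.9, 19.5, -176.2]
ft_force: [0.0, -0.0, 0.0]
finger_gap: 10.1
grip_force: 0.2
```

```bash
python3 - <<'E'
from h import *
st();
xs=[-64,-56,-48,-40,-30,-20,-10,-1]
R=tool(12+28*50/188)
rel([pushpose(x,12+28*(x+122)/188) for x in xs],start=pushpose(-72,12+28*50/188))
for n in P: snapshot(n)
for n in P:
    for l in ["block_centre"]:
        r=pinpoint(n,l);print(n,l,[(np.round(q["at"],1).tolist(),round(q["conf"],2)) for q in r[:2]])
    q=masks_of(n,"block")[:1]
    for k in q: print(k["conf"],cv2.minAreaRect(np.argwhere(k["pixels"])[:,::-1].astype(np.float32)))
print(proj("side",F(-30,0,15)),proj("top",F(-30,0,15)))
E
```

```text
t 13.85 J [10.53, -13.11, 130.95, -3.2, 42.79, -81.33] P [482.8, 127.7, 20.8] [179.94, 19.53, -176.18] F [0.0, -0.0, 0.0] gap 10.1 0.1754337774400483
dp [-0.0377, 0.0, 0.0145] ang [0.0, -0.0066, 0.0] | mm 8.0 deg 1.2
dp [-0.0755, -0.0, 0.0289] ang [-0.0, -0.0132, 0.0] | mm 16.0 deg 2.4
dp [-0.1133, -0.0, 0.0434] ang [0.0, -0.0199, 0.0] | mm 24.0 deg 3.6
dp [-0.1511, -0.0, 0.0578] ang [0.0, -0.0265, 0.0] | mm 32.0 deg 4.8
dp [-0.1983, 0.0, 0.0759] ang [0.0, -0.0348, 0.0] | mm 42.0 deg 6.3
dp [-0.2457, -0.0, 0.094] ang [0.0, -0.043, -0.0] | mm 53.0 deg 7.7
dp [-0.293, 0.0, 0.112] ang [0.0, -0.0513, 0.0] | mm 63.0 deg 9.2
dp [-0.3357, -0.0, 0.1283] ang [0.0, -0.0587, 0.0] | mm 72.0 deg 10.6
side block_centre [([338.5, 216.5], 0.8)]
0.71 ((344.2162170410156, 216.2027130126953), (34.03059005737305, 19.72787857055664), 9.462322235107422)
top block_centre [([310.9, 228.5], 0.64)]
0.6 ((313.0, 228.0), (48.0, 22.0), 90.0)
[[343.53971261 217.48323543]] [[313.14456383 228.02900289]]
```

step_arm:
  targets:
    - {"dp":[-0.038,0,0.0145],"angular":[0,-0.0066,0],"fingers":0.88}
    - {"dp":[-0.0755,0,0.029],"angular":[0,-0.013,0],"fingers":0.88}
    - {"dp":[-0.113,0,0.043],"angular":[0,-0.02,0],"fingers":0.88}
    - {"dp":[-0.151,0,0.0575],"angular":[0,-0.0265,0],"fingers":0.88}
    - {"dp":[-0.198,0,0.075],"angular":[0,-0.035,0],"fingers":0.88}
    - {"dp":[-0.246,0,0.093],"angular":[0,-0.043,0],"fingers":0.88}
    - {"dp":[-0.293,0,0.111],"angular":[0,-0.051,0],"fingers":0.88}
    - {"dp":[-0.336,0,0.1275],"angular":[0,-0.0587,0],"fingers":0.88}

```text
time: 15.15
tool_pos: [554.6, 132.5, 19.2]
tcp_rot: [179.9, 30.1, -176.2]
ft_force: [-0.8, -0.6, -0.3]
finger_gap: 9.7
grip_force: 0.5
```

```bash
python3 - <<'E'
from h import *
st();print(pushpose(-1,12+28*121/188))
xs=[6,13,20,27,34,41,48,55]
rel([pushpose(x,12+28*(x+122)/188) for x in xs])
for n in P: snapshot(n)
for n in P:
    for l in ["block_centre"]:
        r=pinpoint(n,l);print(n,l,[(np.round(q["at"],1).tolist(),round(q["conf"],2)) for q in r[:2]])
print(proj("side",W(41,0,15)),proj("top",W(41,0,15)))
E
```

```text
t 15.15 J [10.34, -7.14, 129.68, -6.89, 27.68, -78.25] P [554.6, 132.5, 19.2] [179.93, 30.1, -176.18] F [-0.8, -0.6, -0.3] gap 9.7 0.5135917710140347
(array([553.80080663, 132.57440377,  18.49646283]), array([[-0.86377936, -0.06894526,  0.49913102],
       [-0.05969554,  0.99762044,  0.0344948 ],
       [-0.50032156,  0.        , -0.86583967]]))
dp [-0.0178, 0.0006, 0.0052] ang [-0.0, -0.0053, -0.0006] | mm 4.0 deg 1.0
dp [-0.0505, 0.0006, 0.0188] ang [-0.0, -0.0111, -0.0006] | mm 11.0 deg 2.0
dp [-0.0832, 0.0007, 0.0324] ang [-0.0, -0.0169, -0.0006] | mm 18.0 deg 3.0
dp [-0.1159, 0.0008, 0.046] ang [-0.0, -0.0227, -0.0006] | mm 25.0 deg 4.1
dp [-0.1487, 0.0008, 0.0596] ang [-0.0, -0.0285, -0.0006] | mm 32.0 deg 5.1
dp [-0.1814, 0.0009, 0.0732] ang [-0.0, -0.0343, -0.0006] | mm 39.0 deg 6.2
dp [-0.2142, 0.0009, 0.0868] ang [-0.0, -0.0401, -0.0006] | mm 46.0 deg 7.2
dp [-0.247, 0.001, 0.1004] ang [-0.0, -0.0459, -0.0006] | mm 53.0 deg 8.3
side block_centre [([309.8, 215.7], 0.9)]
top block_centre [([309.9, 188.9], 0.73)]
[[314.99350305 212.33310143]] [[310.45790282 190.23138915]]
```

step_arm:
  targets:
    - {"dp":[-0.018,0,0.005],"angular":[0,-0.005,0],"fingers":0.88}
    - {"dp":[-0.0505,0,0.0188],"angular":[0,-0.011,0],"fingers":0.88}
    - {"dp":[-0.083,0,0.0324],"angular":[0,-0.017,0],"fingers":0.88}
    - {"dp":[-0.116,0,0.046],"angular":[0,-0.0227,0],"fingers":0.88}
    - {"dp":[-0.149,0,0.0596],"angular":[0,-0.0285,0],"fingers":0.88}
    - {"dp":[-0.181,0,0.0732],"angular":[0,-0.0343,0],"fingers":0.88}
    - {"dp":[-0.214,0,0.0868],"angular":[0,-0.04,0],"fingers":0.88}
    - {"dp":[-0.247,0,0.1004],"angular":[0,-0.046,0],"fingers":0.88}

```text
time: 16.35
tool_pos: [607.1, 136.1, 26.5]
tcp_rot: [179.9, 38.4, -176.2]
ft_force: [-1.4, -0.2, 0.4]
finger_gap: 10.1
grip_force: 0.4
```

```bash
python3 - <<'E'
from h import *
st()
t=12+28*177/188
rel([pushpose(x,t) for x in [57,59,61,63,65,67,68,69]])
E
```

```text
t 16.35 J [10.19, -2.44, 128.33, -13.89, 16.37, -71.64] P [607.1, 136.1, 26.5] [179.92, 38.36, -176.19] F [-1.4, -0.2, 0.4] gap 10.1 0.4359229328110814
dp [-0.0096, 0.0009, 0.0052] ang [-0.0001, -0.0, -0.0006] | mm 2.0 deg 0.1
dp [-0.0184, 0.0009, 0.0101] ang [-0.0001, -0.0, -0.0006] | mm 4.0 deg 0.1
dp [-0.0271, 0.0009, 0.015] ang [-0.0001, -0.0, -0.0006] | mm 6.0 deg 0.1
dp [-0.0358, 0.001, 0.02] ang [-0.0001, -0.0, -0.0006] | mm 8.0 deg 0.1
dp [-0.0445, 0.001, 0.0249] ang [-0.0001, -0.0, -0.0006] | mm 10.0 deg 0.1
dp [-0.0532, 0.001, 0.0298] ang [-0.0001, -0.0, -0.0006] | mm 12.0 deg 0.1
dp [-0.0576, 0.001, 0.0322] ang [-0.0001, -0.0, -0.0006] | mm 13.0 deg 0.1
dp [-0.0619, 0.001, 0.0347] ang [-0.0001, -0.0, -0.0006] | mm 14.0 deg 0.1
```

step_arm:
  targets:
    - {"dp":[-0.0096,0,0.005],"angular":[0,0,0],"fingers":0.88}
    - {"dp":[-0.0184,0,0.01],"angular":[0,0,0],"fingers":0.88}
    - {"dp":[-0.027,0,0.015],"angular":[0,0,0],"fingers":0.88}
    - {"dp":[-0.036,0,0.02],"angular":[0,0,0],"fingers":0.88}
    - {"dp":[-0.04,0,0.0225],"angular":[0,0,0],"fingers":0.88}
    - {"dp":[-0.0445,0,0.025],"angular":[0,0,0],"fingers":0.88}
    - {"dp":[-0.0445,0,0.025],"angular":[0,0,0],"fingers":0.88}
    - {"dp":[-0.0445,0,0.025],"angular":[0,0,0],"fingers":0.88}

```text
time: 17.35
tool_pos: [616.7, 136.8, 28.2]
tcp_rot: [179.9, 38.3, -176.2]
ft_force: [-0.2, 0.1, -0.2]
finger_gap: 10.3
grip_force: 0.0
```

```bash
python3 - <<'E'
from h import *
st();s=sense();R=Ro.from_euler("xyz",s["tcp_rot"],degrees=True).as_matrix();print(iR(s["tool_pos"]-11*R[:,0]))
a=snapshot("side")[130:270,220:420];b=snapshot("top")[100:240,220:420]
cv2.imwrite("pics/i.png",cv2.resize(np.hstack([a,b]),None,fx=2,fy=2,interpolation=cv2.INTER_CUBIC))
E
```

```text
t 17.35 J [10.04, -1.15, 126.81, -13.33, 16.62, -72.31] P [616.7, 136.8, 28.2] [179.92, 38.3, -176.19] F [-0.2, 0.1, -0.2] gap 10.3 0.012360284999886062
[64.64006711 -0.17698475 17.07693465]
```

View pics/i.png

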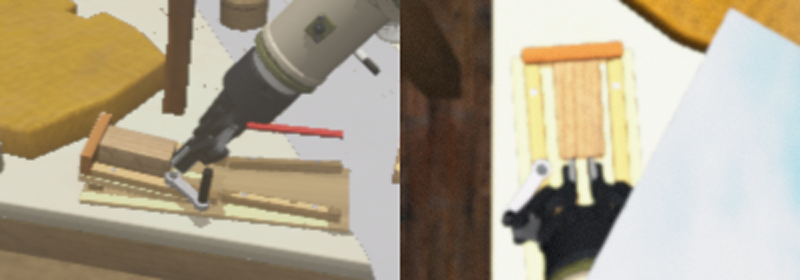

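The block is straight and nearly at the stop, with a small gap at (575,60). No force yet, so I'll continue gently.

step_arm:
  targets:
    - {"dp":[-0.0044,0,0.0025],"angular":[0,0,0],"fingers":0.88}
    - {"dp":[-0.0088,0,0.005],"angular":[0,0,0],"fingers":0.88}
    - {"dp":[-0.0109,0,0.0062],"angular":[0,0,0],"fingers":0.88}
    - {"dp":[-0.0131,0,0.0074],"angular":[0,0,0],"fingers":0.88}
    - {"dp":[-0.0152,0,0.0086],"angular":[0,0,0],"fingers":0.88}
    - {"dp":[-0.0174,0,0.0098],"angular":[0,0,0],"fingers":0.88}
    - {"dp":[-0.0174,0,0.0098],"angular":[0,0,0],"fingers":0.88}
    - {"dp":[-0.0174,0,0.0098],"angular":[0,0,0],"fingers":0.88}

```text
time: 18.45
tool_pos: [618.3, 136.7, 26.6]
tcp_rot: [180.0, 38.0, -176.2]
ft_force: [-16.1, -0.5, 7.6]
finger_gap: 10.1
grip_force: 7.4
```

step_arm:
  targets:
    - {"dp":[0.015,0,-0.009],"angular":[0,0,0],"fingers":0.88}
    - {"dp":[0.035,0,-0.025],"angular":[0,0,0],"fingers":0.88}
    - {"dp":[0.05,0,-0.1],"angular":[0,0,0],"fingers":0.88}
    - {"dp":[0.05,0,-0.25],"angular":[0,0,0],"fingers":0.8}
    - {"dp":[0.05,0.0,-0.42],"angular":[0,0,0],"fingers":0.6}
    - {"dp":[0.05,0.1,-0.6],"angular":[0,-0.005,0],"fingers":0.6}
    - {"dp":[0.04,0.22,-0.65],"angular":[0,-0.008,0],"fingers":0.6}
    - {"dp":[0.03,0.32,-0.65],"angular":[0,-0.01,0],"fingers":0.6}

```text
time: 19.45
tool_pos: [531.7, 196.1, 129.5]
tcp_rot: [179.8, 40.3, -176.3]
ft_force: [1.1, -0.8, -1.0]
finger_gap: 34.1
grip_force: 0.0
```

```bash
python3 - <<'E'
from h import *
st();R=tool(40)
for n in P: snapshot(n)
o={}
for n in P:
    for l in ["block_centre","post_centre","keeper_pivot","stop_face"]:
        r=pinpoint(n,l);print(n,l,[(np.round(q["at"],1).tolist(),round(q["conf"],2)) for q in r[:2]])
print([proj(n,W(108,0,15)).round(1) for n in P],[proj(n,post(2.27,52)).round(1) for n in P],post(2.27,58)+19*R[:,2])
g=np.array([577.5,201.3,53.6])
rel([(g-60*R[:,2],R),(g,R)])
E
```

```text
t 19.45 J [22.72, -25.33, 134.98, -22.07, 33.5, -56.65] P [531.7, 196.1, 129.5] [179.82, 40.34, -176.25] F [1.1, -0.8, -1.0] gap 34.1 0.0
side block_centre [([284.8, 207.7], 0.85), ([325.8, 222.1], 0.33)]
side post_centre [([325.6, 223.7], 0.57)]
side keeper_pivot [([306.1, 219.1], 0.79)]
side stop_face [([269.6, 199.3], 0.67)]
top block_centre [([308.4, 154.5], 0.98)]
top post_centre [([275.2, 209.5], 0.7)]
top keeper_pivot [([292.0, 183.4], 0.56)]
top stop_face [([304.1, 131.9], 0.58)]
[array([[287.6, 205.9]]), array([[307.9, 153. ]])] [array([[322.2, 219.8]]), array([[273.1, 208.1]])] [580.2727862  201.74453644  53.50501475]
dp [0.0571, 0.0189, 0.1301] ang [-0.0003, 0.0004, -0.0008] | mm 29.0 deg 0.2
dp [0.0575, 0.0192, 0.4301] ang [-0.0003, 0.0004, -0.0008] | mm 87.0 deg 0.2
```

step_arm:
  newtons: 20
  targets:
    - {"dp":[0.03,0.019,0.1],"angular":[0,0,0],"fingers":0.6}
    - {"dp":[0.057,0.019,0.2],"angular":[0,0,0],"fingers":0.6}
    - {"dp":[0.057,0.019,0.3],"angular":[0,0,0],"fingers":0.6}
    - {"dp":[0.057,0.019,0.38],"angular":[0,0,0],"fingers":0.6}
    - {"dp":[0.057,0.019,0.43],"angular":[0,0,0],"fingers":0.6}
    - {"dp":[0.057,0.019,0.43],"angular":[0,0,0],"fingers":1}
    - {"dp":[0.057,0.019,0.43],"angular":[0,0,0],"fingers":1}
    - {"dp":[0.057,0.019,0.43],"angular":[0,0,0],"fingers":1}

```text
time: 20.95
tool_pos: [577.1, 201.3, 53.7]
tcp_rot: [180.0, 40.0, -176.2]
ft_force: [6.8, -3.6, -8.4]
finger_gap: 10.6
grip_force: 20.2
```

```bash
python3 - <<'E'
from h import *
st();R=tool(40)
s=sense();print(iR(s["tool_pos"]-19*R[:,2]))
b=2.27
for th in [2.1,1.9,1.7,1.5,1.3,1.1,.9,.7,.5,.3,.1,0,-.04]:
    print(th,(R.T@(post(th)-post(b))/200).round(3).tolist())
E
```

```text
t 20.95 J [20.88, -7.05, 129.84, -31.28, 21.31, -47.26] P [577.1, 201.3, 53.7] [179.98, 40.05, -176.2] F [6.8, -3.6, -8.4] gap 10.6 20.20226240158081
[14.6518807  66.96010048 58.71048528]
2.1 [0.021, -0.035, -0.013]
1.9 [0.039, -0.08, -0.023]
1.7 [0.048, -0.129, -0.029]
1.5 [0.05, -0.179, -0.03]
1.3 [0.042, -0.228, -0.026]
1.1 [0.027, -0.274, -0.016]
0.9 [0.004, -0.316, -0.002]
0.7 [-0.026, -0.352, 0.016]
0.5 [-0.061, -0.38, 0.037]
0.3 [-0.101, -0.4, 0.06]
0.1 [-0.143, -0.41, 0.086]
0 [-0.164, -0.411, 0.099]
-0.04 [-0.173, -0.411, 0.104]
```

step_arm:
  targets:
    - {"dp":[0.012,-0.018,-0.007],"angular":[0,0,0],"fingers":1}
    - {"dp":[0.021,-0.035,-0.013],"angular":[0,0,0],"fingers":1}
    - {"dp":[0.031,-0.057,-0.018],"angular":[0,0,0],"fingers":1}
    - {"dp":[0.039,-0.08,-0.023],"angular":[0,0,0],"fingers":1}
    - {"dp":[0.044,-0.104,-0.026],"angular":[0,0,0],"fingers":1}
    - {"dp":[0.048,-0.129,-0.029],"angular":[0,0,0],"fingers":1}
    - {"dp":[0.05,-0.154,-0.03],"angular":[0,0,0],"fingers":1}
    - {"dp":[0.05,-0.179,-0.03],"angular":[0,0,0],"fingers":1}

```text
time: 21.95
tool_pos: [567.8, 165.6, 51.9]
tcp_rot: [179.9, 40.1, -176.2]
ft_force: [-6.2, 2.8, 0.6]
finger_gap: 11.3
grip_force: 21.2
```

step_arm:
  targets:
    - {"dp":[-0.003,-0.025,0.002],"angular":[0,0,0],"fingers":1}
    - {"dp":[-0.008,-0.049,0.004],"angular":[0,0,0],"fingers":1}
    - {"dp":[-0.015,-0.072,0.009],"angular":[0,0,0],"fingers":1}
    - {"dp":[-0.023,-0.095,0.014],"angular":[0,0,0],"fingers":1}
    - {"dp":[-0.034,-0.116,0.021],"angular":[0,0,0],"fingers":1}
    - {"dp":[-0.046,-0.137,0.028],"angular":[0,0,0],"fingers":1}
    - {"dp":[-0.06,-0.155,0.037],"angular":[0,0,0],"fingers":1}
    - {"dp":[-0.076,-0.173,0.046],"angular":[0,0,0],"fingers":1}

```text
time: 22.95
tool_pos: [588.8, 132.1, 55.1]
tcp_rot: [179.9, 40.1, -176.2]
ft_force: [-1.6, 4.8, -0.5]
finger_gap: 11.1
grip_force: 20.9
```

step_arm:
  targets:
    - {"dp":[-0.017,-0.015,0.01],"angular":[0,0,0],"fingers":1}
    - {"dp":[-0.035,-0.028,0.021],"angular":[0,0,0],"fingers":1}
    - {"dp":[-0.055,-0.039,0.032],"angular":[0,0,0],"fingers":1}
    - {"dp":[-0.075,-0.048,0.044],"angular":[0,0,0],"fingers":1}
    - {"dp":[-0.096,-0.054,0.057],"angular":[0,0,0],"fingers":1}
    - {"dp":[-0.117,-0.058,0.07],"angular":[0,0,0],"fingers":1}
    - {"dp":[-0.128,-0.059,0.076],"angular":[0,0,0],"fingers":1}
    - {"dp":[-0.138,-0.059,0.083],"angular":[0,0,0],"fingers":1}

```text
time: 23.95
tool_pos: [620.8, 122.8, 59.8]
tcp_rot: [179.9, 40.1, -176.2]
ft_force: [-21.9, 2.6, 13.6]
finger_gap: 10.8
grip_force: 23.2
```

```bash
python3 - <<'E'
from h import *
st();R=tool(40)
s=sense();print(iR(s["tool_pos"]-19*R[:,2]))
for n in P: snapshot(n)
for n in P:
    for l in ["block_centre","post_centre","keeper_pivot"]:
        r=pinpoint(n,l);print(n,l,[(np.round(q["at"],1).tolist(),round(q["conf"],2)) for q in r[:2]])
print([proj(n,W(108,0,15)).round(1) for n in P],[proj(n,post(0,52)).round(1) for n in P])
E
```

```text
t 23.95 J [8.08, -5.97, 128.06, -8.58, 18.11, -78.57] P [620.8, 122.8, 59.8] [179.91, 40.06, -176.19] F [-21.9, 2.6, 13.6] gap 10.8 23.167894184589386
[ 53.27695879 -14.40003025  58.72741006]
side block_centre [([285.1, 208.0], 0.66)]
side post_centre [([310.3, 197.8], 0.54)]
side keeper_pivot []
top block_centre [([306.0, 154.4], 0.97)]
top post_centre [([322.6, 184.5], 0.52)]
top keeper_pivot [([293.2, 185.2], 0.88)]
[array([[287.6, 205.9]]), array([[307.9, 153. ]])] [array([[312.3, 194.8]]), array([[319. , 182.7]])]
```

step_arm:
  targets:
    - {"dp":[0.004,0,-0.003],"angular":[0,0,0],"fingers":0.6}
    - {"dp":[0.004,0,-0.003],"angular":[0,0,0],"fingers":0.6}
    - {"dp":[0.004,0,-0.003],"angular":[0,0,0],"fingers":0.55}
    - {"dp":[0.004,0,-0.06],"angular":[0,0,0],"fingers":0.55}
    - {"dp":[0.004,0,-0.15],"angular":[0,0,0],"fingers":0.55}
    - {"dp":[0.004,0,-0.3],"angular":[0,0,0],"fingers":0.55}
    - {"dp":[0.004,0.1,-0.5],"angular":[0,0,0],"fingers":0.55}
    - {"dp":[0.004,0.3,-0.65],"angular":[0,0,0],"fingers":0.55}

```text
time: 25.35
tool_pos: [532.5, 175.7, 160.5]
tcp_rot: [179.9, 40.2, -176.4]
ft_force: [0.3, 1.2, 0.3]
finger_gap: 38.3
grip_force: 0.0
```

```bash
python3 - <<'E'
from h import *
st()
S=snapshot("side");T=snapshot("top")
for n in P:
    for l in ["block_centre","post_centre","keeper_pivot"]:
        r=pinpoint(n,l);print(n,l,[(np.round(q["at"],1).tolist(),round(q["conf"],2)) for q in r[:2]])
a=S[170:250,235:365];b=T[110:190,255:385]
cv2.imwrite("pics/j.png",cv2.resize(np.hstack([a,b]),None,fx=3,fy=3,interpolation=cv2.INTER_CUBIC))
E
```

```text
t 25.35 J [19.6, -30.35, 134.77, -16.77, 37.67, -64.21] P [532.5, 175.7, 160.5] [179.89, 40.2, -176.43] F [0.3, 1.2, 0.3] gap 38.3 0.0
side block_centre [([286.6, 207.7], 0.9)]
side post_centre [([312.3, 196.2], 0.46)]
side keeper_pivot [([305.5, 219.5], 0.97)]
top block_centre [([307.1, 153.6], 0.68)]
top post_centre [([322.8, 182.3], 0.81)]
top keeper_pivot [([295.3, 185.6], 0.8)]
```

View pics/j.png

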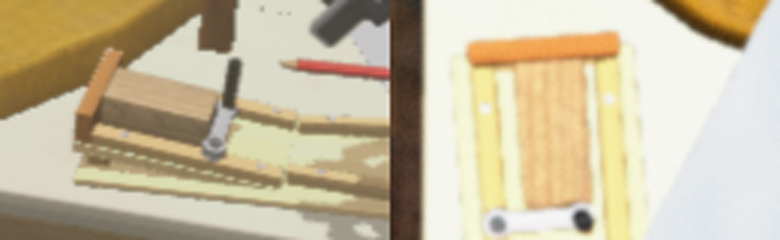

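Final view: the block is flush against the stop between the rails, and the keeper lies straight across behind it, with its pivot at (497,222) and post at (582,218). The arm is clear.

```bash
python3 -c "
from bench import hand_in
print(hand_in())"
```

```text
the job is handed in; nothing more can be done
None
```

I handed the job in at about 25 s of the 62 s allowed: the block rests against the top stop, the keeper is swung back across the ramp behind it, and the arm is clear; no verdict came back, so this rests on my last camera check.

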